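Oil and seat the ring head on a setter's ball block

TASK

Take the knurled quick-change head that carries the gold ring out of the wooden rack, dip the foot of its stem on to the oiled felt in the small brass cup, and lower the stem into the brass nose of the ball block. Turn the knurled collar under a light push until one of its hidden keyways drops over the nose's side pin, without forcing it, then push the head fully home against the ejector spring and finish while still gripping and pressing it there, so that the locking screw can be tightened. Leave the two other heads and everything else on the bench undisturbed.

Things in the scene. Friction and masses are not known exactly. Their poses are not given: they have to be found in the camera images.
- ring_head: The head to use, loose, about 0.26 kg, standing in one of the rack's holes: steel stem 16 mm thick, 32 mm long, its foot coned to 9 mm over the last 8 mm; a knurled dark steel collar 44 mm across, 34 mm tall; on top a black ring mandrel 19 mm across, 22 mm tall, with a gold ring and pale stone. Origin: centre of the stem's foot, z up the axis: collar at z 32 to 66 mm, top at 88 mm.
- collar_grip (a point): On the ring head's axis 57 mm above the foot: height at which to grip the collar across its 44 mm diameter (solid from z 47 to 66 mm). Fingertips must not reach below the collar's rim.
- collar_rim (a point): Centre of the collar's lower rim, 32 mm above the foot; in the rack it rests on the rack's top, 40 mm above the bench. Hidden inside the collar's lower 15 mm is a 29 mm bore with four keyways, each 8 mm wide and open below, along the head's own +x, +y, -x and -y; they do not show outside.
- rack: Fixed beech block 74 mm (x) by 270 mm (y) by 40 mm tall, origin under its centre; position and yaw vary. Three stem holes 19 mm wide, 36 mm deep, along its own y at -80, 0 and +80 mm; each holds one head, in any order and at any turn. There is most room for the fingers when they close along the rack's own x.
- block: Setter's ball block, fixed: rubber ring 134 mm across, dark steel ball, on top a steel turntable 112 mm across with two brass side screws 17 mm below its face, and a brass nose at the middle of the face. Origin at the bench under its centre. The turntable may stand at any turn, held by its drag brake (slips above 0.5 N m), so this body's yaw does not tell where the nose's pin points.
- nose_face (a point): Centre of the turntable's flat top face, 115 mm above the bench, on the vertical axis of the nose. The collar's rim rests on this face when the head is fully home; the foot is then 32 mm below it.
- nose_mouth (a point): Centre of the nose's mouth, 14 mm above the face. Nose 24 mm across, bore 18.5 mm. One blued steel pin, 4 mm thick, sticks out 8 mm sideways from the nose, its top 11.5 mm above the face (a small dark bar from above). Off a keyway the collar's rim rides on it, 11.5 mm above home. Less than a quarter turn either way always finds a keyway; it drops within about 6 degrees of true.
- ejector_top (a point): Where the top of the spring ejector in the bore rests when free, 26 mm below the face: the foot meets it 6 mm before home and it pushes up with 5 N, rising to 8 N at home. If let go, the head rises those 6 mm again.
- oil_cup: Small open brass cup, loose, 0.3 kg, 48 mm across, 32 mm tall, inside 40 mm wide; origin under its centre.
- cup_rim (a point): Centre of the cup's mouth, 32 mm above the bench.
- felt (a point): Centre of the top of the firm oiled felt pad in the cup, 14 mm below the rim and 18 mm above the bench.
- pad_head: Bystander: another head of the same collar and stem with a dark red shellac pad on top; origin at its stem's foot.
- jaw_head: Bystander: another head with two small aluminium jaws on top; origin at its stem's foot.
- anvil: Bystander: loose steel bench block 76 x 76 x 50 mm.
- handpiece: Bystander: steel rotary handpiece, 25 mm thick, 165 mm long, lying in a low wooden cradle, 47 mm tall in all.
- loupe: Bystander: black eye loupe, 40 mm across, 30 mm tall.
- dish: Bystander: white dish 76 mm across, 18 mm tall, with silver rings.
- bur_block: Bystander: round wooden block 60 mm across with burs standing in it, 52 mm tall.
Mind the look-alikes: they are no part of the job. Several things have the shape of the oil_cup; the one meant has the colours described above.

How it is judged:
By the outcome, as a careful person would: the job done as asked, in the order asked, and still so for the second after the job is handed in, while the arm keeps its last pose, push and grip.
It also fails if it takes over 64 s, if anything falls off the work surface, if the arm or the gripper's body presses on something with over 40 N, if the wrist force passes 120 N, or if a joint passes its speed limit or range.

ROBOT

A 6-joint arm with a two-finger parallel gripper is mounted at the origin on the work surface. World frame = base frame: x ahead of the robot, y to its left, z up, the work surface at z = 0. Lengths are in m, angles in rad, forces in N, time in s.
With the tool pointing down it reaches from about 0.35 to 0.975 m from the base axis. Payload 4.9 kg.
Tool frame: the origin (TCP) lies midway between the tips of the shut fingers; the grasp point (between the pads) lies 19 mm behind it (r.grip_depth is the distance from the TCP to the grasp point, in m); z points along the fingers, y is the direction in which the jaws open and shut (so a half turn about z gives the same grasp; the last joint's range is limited). The gripper opens to 85 mm and grips with 20 to 120 N. Pads are 22 mm wide; open, the fingers measure 114 mm over their backs; the gripper's body (76 mm by 85 mm) begins 54 mm behind the grasp point. The pads swing forward as they close: fully open they stand 13 mm farther back than shut.
Start: joints at [-0.119, 0.053, 1.613, -0, 1.476, -0.119], TCP at [0.625, 0, 0.231] pointing down, gripper open.
Joint ranges: [-3.01, 3.01], [-1.01, 2.22], [0.06, 2.58], [-1.02, 4.17], [0.09, 2.62], [-3.14, 3.14]. Speed limits (rad/s): [2.57, 2.57, 3.14, 3.14, 3.14, 3.14].

INTERFACE

Orientations are given as a unit quaternion [x, y, z, w].
In Python, from plant import r, optics, workorder gives the robot as it stands.
- The arm moves only by the shell command python3 -m pendant 'ROWS'. ROWS is JSON, a list of rows, each an object with "delta_pos": the shift along the tool's x, y, z in cm, a list of three; "yaw": the turn about the tool's z in rad; "fingers": the opening, from -1 (shut) to 1 (fully open). In form: [{"delta_pos": [tx, ty, tz], "yaw": yaw, "fingers": fingers}, ...]. A call has 1 to 20 rows; each row shifts and turns the commanded pose from where the row before left it, along the tool's axes as they then stand; what a row does not reach is not made up. A row lasts 1/8 s, in which the tool goes at most 62.5 mm and 10.7 degrees, less where a joint would pass 70% of its speed; a pose out of reach is approached as far as the arm can. A call is refused whole if a number of a shift passes 6.25 or a number of a turn 0.188, either way. A call with a gripper value outside its range is refused whole. The fingers move at their own pace and stop on an object; the grip force is fixed at half the most. Time passes only in rows, so rows that do not move let the fingers close. It gives the time, the measured TCP pose, the force and the opening at its end, in the units of the state.
- r.observe(): the state, without advancing time (a new reading comes with each control period).
- optics.read_camera(name): name is "scene" or "side" or "wrist"; returns the picture (384x512x3 uint8, red, green, blue); there is no depth.
- optics.camera_info(name): a dict with "intrinsics" (3x3 intrinsics, pixels), "k1" (the pictures are not rectified: a ray, as slopes to the right and down, at radius r is drawn at 1 + k1 r^2 times it, then the intrinsics apply), "xyz" and "orientation" of the camera in the world. Camera axes: x right, y up, looking along -z (the intrinsics and any distortion apply to the point x, -y, -z); pixel columns grow to the right and rows downward; lengths in m; the calibration is good to about 2 mm. A picture is of the moment at which its call begins: read the wrist's pose just before it. camera_info takes no time and is no camera call; for the wrist camera it gives the pose at the moment of the call.
- workorder.finish_job(): hands the job in, once; it reports no verdict.
The state is a dict: "clock": time; "joint_positions": joint angles; "joint_velocities": joint speeds; "effort": joint torques, N m; "tcp_pos": TCP position; "orientation": TCP orientation; "contact_force": force on the tool from outside, world axes, zero at the start; "wrist_torque": the same for the moment, N m; "opening": finger opening in m.
Only numpy, scipy, OpenCV 4.12 (cv2) and the standard library are available. Lean on these libraries where they do the work, as an engineer would, in place of code of your own. Each camera call takes 0.05 s, during which the arm holds its last target.

## Working session

There is one attempt and no reset: what is moved stays moved. The work goes in short steps, Python scripts to look and compute and a shell command to move; the robot and the scene stay as the last step left them, time stands still between calls to the robot, and variables do not carry over. Pictures are saved under pics/ and viewed, and the job is handed in when it is done.

```bash
mkdir -p pics; ls; cat > h.py <<'E'
import numpy as np,cv2
from scipy.spatial.transform import Rotation as R
from plant import r,optics
def snap(n,f):
    i=optics.camera_info(n); im=optics.read_camera(n)[:,:,::-1].copy(); cv2.imwrite('pics/'+f+'.png',im); np.save('pics/'+f+'.npy',np.array([i],dtype=object),allow_pickle=True); return im,i
def load(f): return cv2.imread('pics/'+f+'.png'),np.load('pics/'+f+'.npy',allow_pickle=True)[0]
def ray(i,u,v):
    K=np.array(i['intrinsics'],float); d=np.array([i['k1'],0,0,0,0],float)
    p=cv2.undistortPoints(np.array([[[u,v]]],float),K,d)[0,0]
    return np.array(i['xyz']),R.from_quat(i['orientation']).apply([p[0],-p[1],-1])
def onz(i,u,v,z):
    o,d=ray(i,u,v); return o+d*(z-o[2])/d[2]
def proj(i,P):
    c=R.from_quat(i['orientation']).inv().apply(np.atleast_2d(P)-np.array(i['xyz']))
    c=c*[1,-1,-1]; return cv2.projectPoints(c.reshape(-1,1,3),np.zeros(3),np.zeros(3),np.array(i['intrinsics'],float),np.array([i['k1'],0,0,0,0],float))[0].reshape(-1,2)
E
python3 - <<'E'
from h import *
for n in ['scene','side','wrist']:
    im,i=snap(n,n+'0'); print(n,i)
print(r.observe())
E
```

```text
pics
scene {'intrinsics': array([[457.34796544,   0.        , 259.01349548],
       [  0.        , 457.34796544, 191.32422458],
       [  0.        ,   0.        ,   1.        ]]), 'k1': -0.13812428770712748, 'xyz': array([ 1.32762323, -0.14210695,  0.8444712 ]), 'orientation': array([0.30611693, 0.24666621, 0.56665071, 0.72412373])}
side {'intrinsics': array([[418.63633026,   0.        , 255.70507645],
       [  0.        , 418.63633026, 187.63156534],
       [  0.        ,   0.        ,   1.        ]]), 'k1': -0.0404379887981538, 'xyz': array([ 0.06519483, -0.7490322 ,  0.68507518]), 'orientation': array([ 0.4746736 , -0.13718028, -0.26303794,  0.82866012])}
wrist {'intrinsics': array([[340.42727324,   0.        , 253.84536053],
       [  0.        , 340.42727324, 190.27611215],
       [  0.        ,   0.        ,   1.        ]]), 'k1': -0.021567166104712095, 'xyz': array([0.62534033, 0.06637268, 0.37150325]), 'orientation': array([-1.30353580e-01,  1.00396537e-03, -6.74528873e-05,  9.91467060e-01])}
{'clock': 0.15, 'joint_positions': array([-1.19007976e-01,  5.32159246e-02,  1.61396253e+00, -1.69275813e-05,
        1.47601174e+00, -1.18961363e-01]), 'joint_velocities': array([ 4.25261811e-04, -1.36439885e-03, -3.71113667e-03,  1.31530671e-03,
        5.51050992e-05,  1.50819753e-03]), 'effort': array([ 5.10442842e-04, -3.94241810e+01, -3.70721948e+01, -1.15854355e-04,
        4.61802789e-03,  5.00508997e-05]), 'tcp_pos': array([6.24516927e-01, 4.84502772e-05, 2.30348399e-01]), 'orientation': array([ 7.07122464e-01,  7.07090647e-01, -5.00400814e-04, -6.22662513e-04]), 'contact_force': array([ 0.73097199, -0.07728331,  1.06808076]), 'wrist_torque': array([ 0.02050992, -0.04693816, -0.01933682]), 'opening': 0.08502493290332176}
```

View pics/scene0.png

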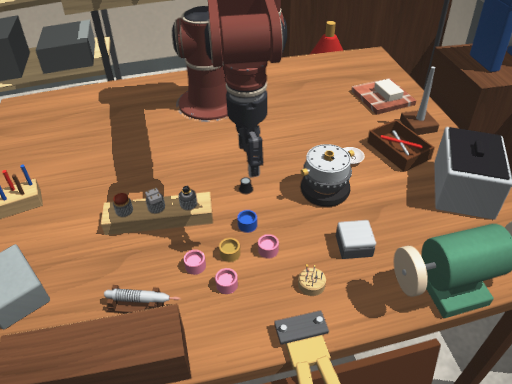

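View pics/side0.png

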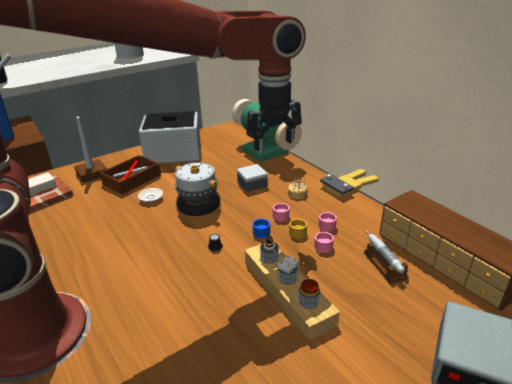

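View pics/wrist0.png

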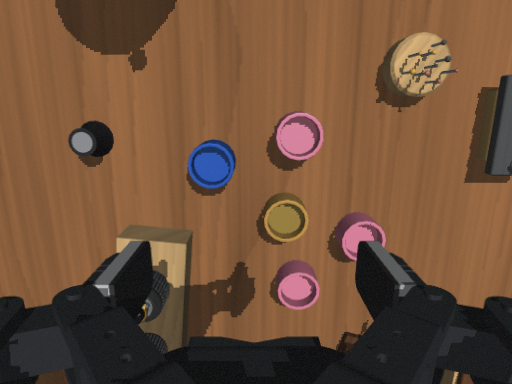

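Scene view: the rack heads are the red pad (121,203), the jaws (154,198) and a third head that looks like the ring head (188,196). The cups are blue (247,220), pink (194,261), (227,280) and (268,245), and brass (230,249). The brass one fits the description of the oil cup. The block is at (328,165). I'll confirm these in an enlarged crop.

```bash
python3 - <<'E'
from h import *
a,_=load('scene0');s,_=load('side0')
c1=cv2.resize(a[170:300,90:290],(800,520),interpolation=cv2.INTER_CUBIC)
cv2.imwrite('pics/c1.png',c1)
c2=cv2.resize(a[130:210,280:380],(500,400),interpolation=cv2.INTER_CUBIC)
c3=cv2.resize(s[200:340,235:350],(345,420),interpolation=cv2.INTER_CUBIC)[:400]
cv2.imwrite('pics/c2.png',np.hstack([c2,c3[:, :300]]))
E
```

```text
(no output)
```

View pics/c1.png

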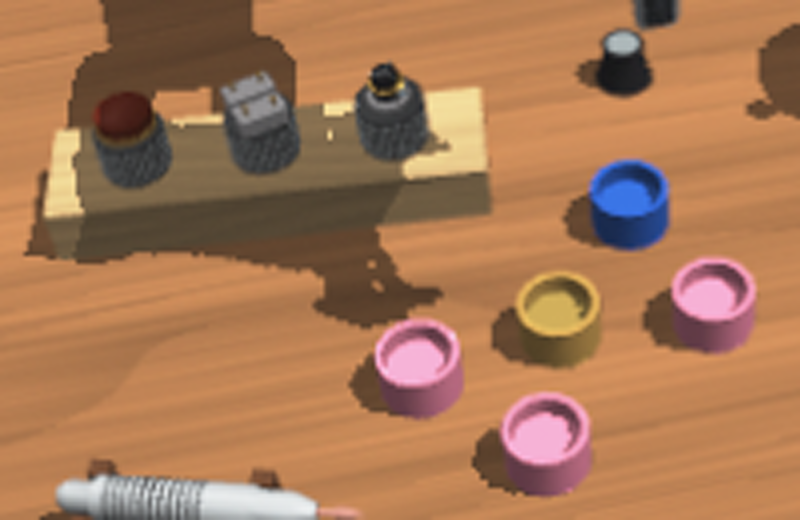

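View pics/c2.png

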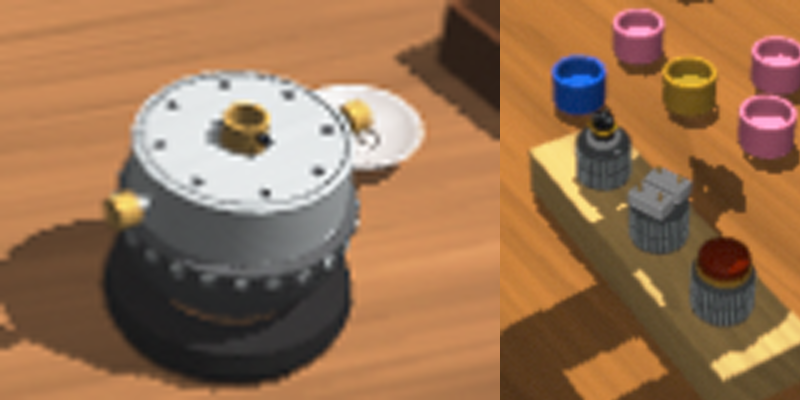

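The ring head is confirmed at (188,196), with a black mandrel and gold ring. The brass cup is at (230,246). In the block crop, the nose mouth is at about (329,153) with the dark pin to its lower right. Next I'll turn these pixels into positions.

```bash
python3 - <<'E'
from h import *
a,i=load('scene0');s,si=load('side0');w,wi=load('wrist0')
P=lambda c,z:onz(i,c[0]/4+90,c[1]/4+170,z)
cs=[P(c,.04) for c in [(45,216),(490,172),(481,88),(55,130)]]
for c in cs: print('rack',c.round(4))
print('yaw', [np.degrees(np.arctan2(*(cs[1]-cs[0])[1::-1])) ,np.degrees(np.arctan2(*(cs[2]-cs[3])[1::-1]))], 'ctr',np.mean(cs,0))
print('ringtip',P((385,70),.096),'collar',P((392,100),.074))
print('pad',P((124,118),.090),'jaw',P((258,110),.085))
# cup via colour masks in all views
def ell(im,lo,hi,box):
    h=cv2.cvtColor(im,cv2.COLOR_BGR2HSV);m=cv2.inRange(h,lo,hi);b=np.zeros_like(m);x0,y0,x1,y1=box;b[y0:y1,x0:x1]=m[y0:y1,x0:x1]
    c=max(cv2.findContours(b,cv2.RETR_EXTERNAL,cv2.CHAIN_APPROX_NONE)[0],key=cv2.contourArea);return cv2.boundingRect(c)
print('cup scene',P((558,303),.032),'side',onz(si,298,225.5,.032),'wrist',onz(wi,286,220,.032))
print('nose scene',onz(i,329.4,152.6,.129))
# side crop: (u/3+235, v/3+200)
print('ringtip side',onz(si,(602-500)/3+235,117/3+200,.096))
for n,b in (('side',s[150:220,165:230]),):
    cv2.imwrite('pics/c3.png',cv2.resize(b,None,fx=8,fy=8,interpolation=cv2.INTER_CUBIC))
E
```

```text
rack [ 0.5248 -0.3485  0.04  ]
rack [ 0.554  -0.0791  0.04  ]
rack [ 0.4795 -0.0725  0.04  ]
rack [ 0.4505 -0.3427  0.04  ]
yaw [np.float64(83.81222462376836), np.float64(83.87278809170196)] ctr [ 0.5021667  -0.21071661  0.04      ]
ringtip [ 0.5087163  -0.13106713  0.096     ] collar [ 0.51234568 -0.12988161  0.074     ]
pad [ 0.50491819 -0.28891159  0.09      ] jaw [ 0.51263476 -0.20977366  0.085     ]
cup scene [ 0.65843255 -0.05777787  0.032     ] side [ 0.65311124 -0.06469018  0.032     ] wrist [ 0.65861706 -0.05699684  0.032     ]
nose scene [0.50604288 0.23031565 0.129     ]
ringtip side [ 0.50918636 -0.13310441  0.096     ]
```

View pics/c3.png

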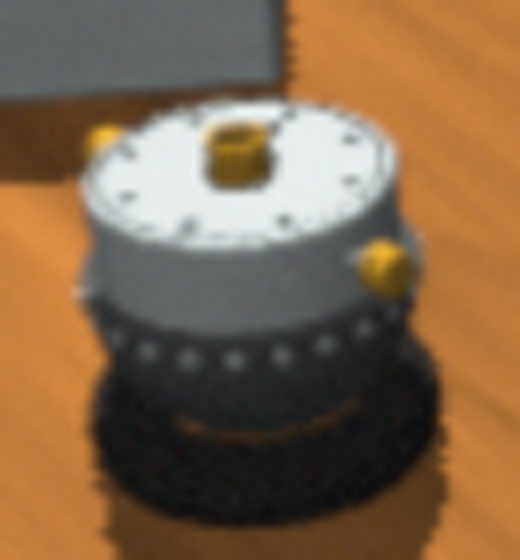

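Rack yaw is about -6.1° and the ring head is at about (0.511,-0.131). The cup is at (0.658,-0.057). Before grasping I'll look at the nose from above, to get its exact position and the pin direction.

```bash
python3 -m pendant '[{"delta_pos":[4,-3,0],"yaw":0,"fingers":1},{"delta_pos":[4,-3,0],"yaw":0,"fingers":1},{"delta_pos":[4,-3,0],"yaw":0,"fingers":1},{"delta_pos":[5,-2.9,0],"yaw":0,"fingers":1},{"delta_pos":[0,0,0],"yaw":0,"fingers":1},{"delta_pos":[0,0,0],"yaw":0,"fingers":1},{"delta_pos":[0,0,0],"yaw":0,"fingers":1}]'; python3 - <<'E'
from h import *
print(r.observe()['tcp_pos']); im,i=snap('wrist','w1')
s,si=load('side0'); print(proj(i,[[.506,.2303,.129]]), onz(si,195,166.6,.129))
u,v=proj(i,[[.506,.2303,.129]])[0].astype(int)
cv2.imwrite('pics/c4.png',cv2.resize(im[max(0,v-50):v+50,max(u-65,0):u+65],(780,600),interpolation=cv2.INTER_CUBIC)); print(max(u-65,0),max(0,v-50))
E
```

```text
clock: 1.02
tcp_pos: [0.5065, 0.1691, 0.2311]
orientation: [0.708, 0.707, -0.0, 0.0]
contact_force: [-0.6, 0.6, -1.2]
opening: 0.0852
[0.50650473 0.16905426 0.23112559]
[[252.11259722 106.76590544]] [0.51077479 0.22779246 0.129     ]
187 56
```

View pics/w1.png

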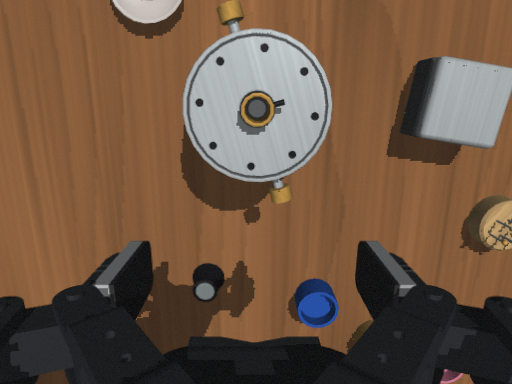

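View pics/c4.png

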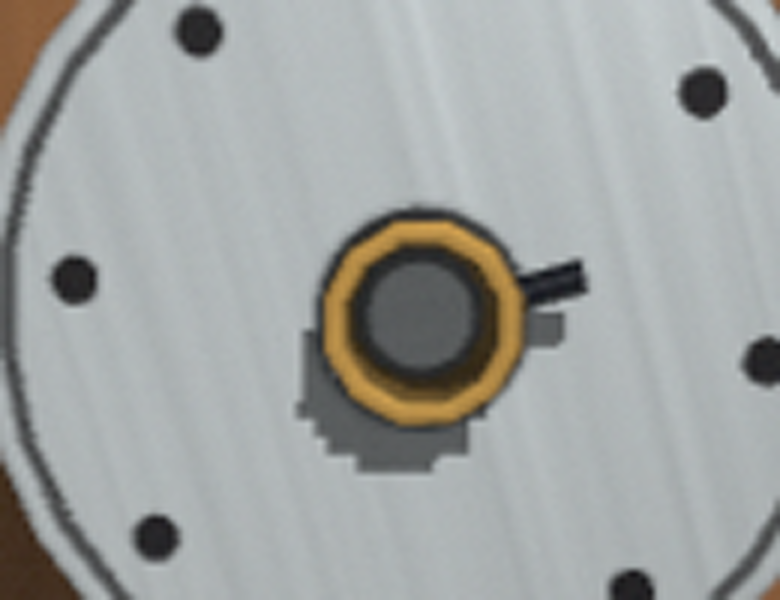

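Wrist view: the nose is at (257.7,109.7), with the pin to its right and slightly up, tip at about (284,102). The turntable rim is centred near (257,105).

```bash
python3 - <<'E'
from h import *
im,i=load('w1'); s,si=load('side0');a,ai=load('scene0')
h=cv2.cvtColor(im,cv2.COLOR_BGR2HSV)
m=cv2.inRange(h,(10,120,90),(30,255,255));b=np.zeros_like(m);b[85:135,235:280]=m[85:135,235:280]
c=max(cv2.findContours(b,0,1)[0],key=cv2.contourArea);e=cv2.fitEllipse(c);print('nose ell',e)
N=onz(i,*e[0],.129);print('nose',N)
g=cv2.inRange(h,(0,0,120),(180,60,255));b=np.zeros_like(g);b[25:190,175:340]=g[25:190,175:340]
c=max(cv2.findContours(b,0,1)[0],key=cv2.contourArea);e2=cv2.fitEllipse(cv2.convexHull(c));print('disc',e2,onz(i,*e2[0],.115))
t=onz(i,187+583/6,56+275/6,.1135);bb=onz(i,187+528/6,56+291/6,.1135);print('pin',t,bb,np.degrees(np.arctan2(*(t-N)[1::-1])),np.degrees(np.arctan2(*(t-bb)[1::-1])))
print('scene est',onz(ai,329.4,152.6,.129))
# triangulate scene+wrist+side
def tri(rs):
    A=np.zeros((3,3));q=np.zeros(3)
    for o,d in rs:
        d=d/np.linalg.norm(d);M=np.eye(3)-np.outer(d,d);A+=M;q+=M@o
    return np.linalg.solve(A,q)
print('tri',tri([ray(i,*e[0]),ray(ai,329.4,152.6)]))
E
```

```text
nose ell ((257.04791259765625, 109.31015014648438), (32.3822135925293, 33.3463249206543), 6.531644821166992)
nose [0.50943337 0.22856713 0.129     ]
disc ((256.5595703125, 103.71520233154297), (149.0200958251953, 156.46559143066406), 170.50448608398438) [0.50919626 0.23217909 0.115     ]
pin [0.52956293 0.23348055 0.1135    ] [0.52282876 0.23157593 0.1135    ] 13.717102347258345 15.792499920241902
scene est [0.50604288 0.23031565 0.129     ]
tri [0.50943439 0.22870858 0.13197856]
```

```bash
python3 -m pendant '[{"delta_pos":[-6,0,0],"yaw":0,"fingers":1},{"delta_pos":[-6,0,0],"yaw":0,"fingers":1},{"delta_pos":[-6,0,0],"yaw":0,"fingers":1},{"delta_pos":[-6,0,0],"yaw":0,"fingers":1},{"delta_pos":[-6,0,0],"yaw":0,"fingers":1},{"delta_pos":[-6,0.4,2],"yaw":0,"fingers":1},{"delta_pos":[0,0,1],"yaw":0.107,"fingers":1},{"delta_pos":[0,0,0],"yaw":0,"fingers":1},{"delta_pos":[0,0,0],"yaw":0,"fingers":1},{"delta_pos":[0,0,0],"yaw":0,"fingers":1}]'; python3 - <<'E'
from h import *
im,i=snap('wrist','w2')
print(proj(i,[[.5107,-.131,.074],[.5107,-.131,.096]]))
E
```

```text
clock: 2.33
tcp_pos: [0.5104, -0.1889, 0.2025]
orientation: [0.743, 0.669, 0.0, 0.001]
contact_force: [0.6, 0.0, -0.2]
opening: 0.0854
[[245.53440492 110.92827667]
 [244.8421395  111.97410297]]
```

View pics/w2.png

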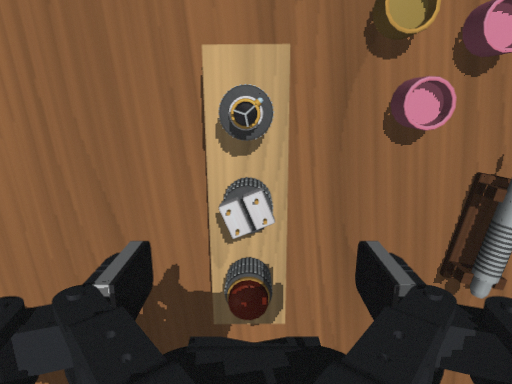

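The ring head is at (246,112), within 1 px of the prediction. I'll centre over it and descend.

```bash
python3 -m pendant '[{"delta_pos":[5.75,-0.5,0],"yaw":0,"fingers":1},{"delta_pos":[0,0,5],"yaw":0,"fingers":1},{"delta_pos":[0,0,5],"yaw":0,"fingers":1},{"delta_pos":[0,0,3.5],"yaw":0,"fingers":1},{"delta_pos":[0,0,2],"yaw":0,"fingers":1},{"delta_pos":[0,0,0.4],"yaw":0,"fingers":1},{"delta_pos":[0,0,0],"yaw":0,"fingers":1},{"delta_pos":[0,0,0],"yaw":0,"fingers":1}]'; python3 - <<'E'
from h import *
snap('side','s2');snap('wrist','w3')
a,_=load('s2');b,_=load('w3');cv2.imwrite('pics/c5.png',np.hstack([cv2.resize(a[190:340,220:360],(420,450)),cv2.resize(b[184:384,170:340],(380,450))]))
E
```

```text
clock: 3.38
tcp_pos: [0.5123, -0.1318, 0.0442]
orientation: [0.744, 0.668, 0.001, 0.001]
contact_force: [0.8, -1.1, -0.0]
opening: 0.0854
```

View pics/c5.png

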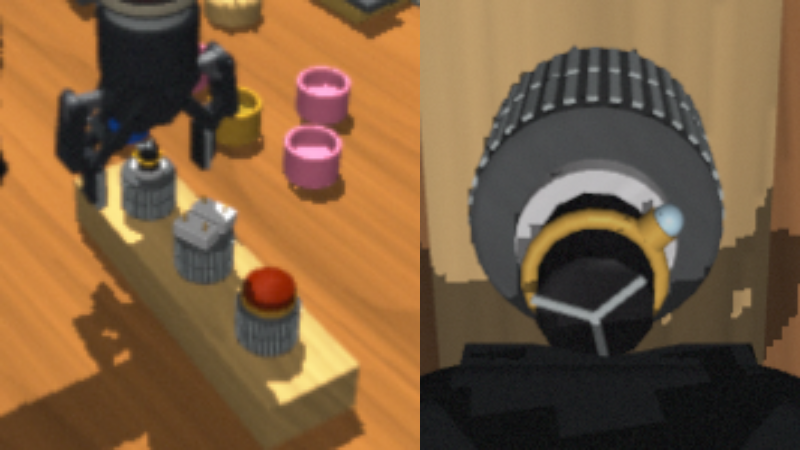

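The fingers straddle the collar, and the head sits about 1.5 mm toward tool -y. I'll correct for that and close.

```bash
python3 -m pendant '[{"delta_pos":[0.05,-0.14,0],"yaw":0,"fingers":1},{"delta_pos":[0,0,0.05],"yaw":0,"fingers":0.3},{"delta_pos":[0,0,0],"yaw":0,"fingers":-0.2},{"delta_pos":[0,0,0],"yaw":0,"fingers":-1},{"delta_pos":[0,0,0],"yaw":0,"fingers":-1},{"delta_pos":[0,0,0],"yaw":0,"fingers":-1}]';python3 -m pendant '[{"delta_pos":[0,0,0],"yaw":0,"fingers":-1},{"delta_pos":[0,0,0],"yaw":0,"fingers":-1}]'; python3 - <<'E'
from h import *
b,_=snap('wrist','w4');a,_=snap('side','s4');cv2.imwrite('pics/c6.png',np.hstack([cv2.resize(a[190:340,220:360],(420,450)),cv2.resize(b[184:384,170:340],(380,450))]))
E
```

```text
clock: 4.22
tcp_pos: [0.5101, -0.131, 0.0424]
orientation: [0.744, 0.668, 0.0, 0.0]
contact_force: [0.3, 0.7, 1.5]
opening: 0.0424
clock: 4.47
tcp_pos: [0.5101, -0.131, 0.0424]
orientation: [0.744, 0.668, 0.0, 0.0]
contact_force: [0.8, -0.1, 2.3]
opening: 0.0422
```

View pics/c6.png

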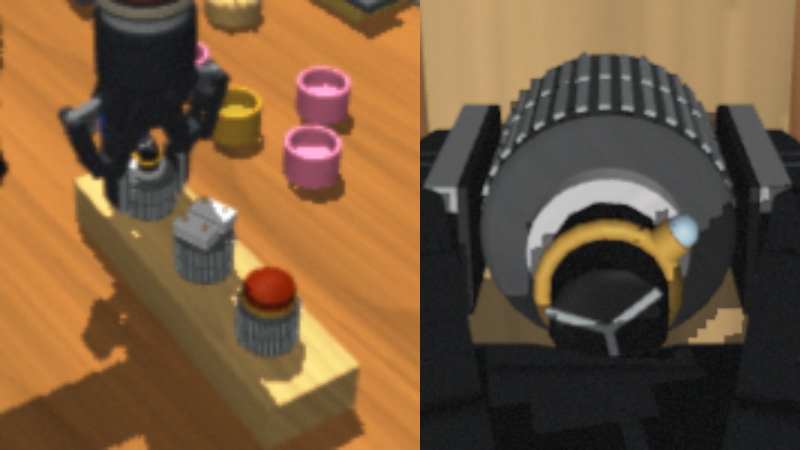

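Gripped at an opening of 42 mm. Next I'll lift and carry the head above the brass cup.

```bash
python3 -m pendant '[{"delta_pos":[0,0,-1],"yaw":0,"fingers":-1},{"delta_pos":[0,0,-3],"yaw":0,"fingers":-1},{"delta_pos":[0,0,-3],"yaw":0,"fingers":-1},{"delta_pos":[2.2,3.5,0],"yaw":0,"fingers":-1},{"delta_pos":[2.2,3.5,0],"yaw":0,"fingers":-1},{"delta_pos":[2.2,3.5,0],"yaw":0,"fingers":-1},{"delta_pos":[2.3,3.4,0],"yaw":0,"fingers":-1},{"delta_pos":[0,0,0],"yaw":0,"fingers":-1},{"delta_pos":[0,0,0],"yaw":0,"fingers":-1},{"delta_pos":[0,0,0],"yaw":0,"fingers":-1}]'; python3 - <<'E'
from h import *
w,_=snap('wrist','w5');a,ai=snap('side','s5');b,bi=snap('scene','v5')
t=r.observe()['tcp_pos'];f=t-[0,0,.0344]
for n,i in(('side',ai),('scene',bi)): print(n,proj(i,[f,[.6585,-.0573,.032]]))
print(t)
cv2.imwrite('pics/c7.png',np.hstack([cv2.resize(a[150:290,240:360],(400,466)),cv2.resize(b[160:300,170:290],(400,466))]))
E
```

```text
clock: 5.82
tcp_pos: [0.6563, -0.0576, 0.1117]
orientation: [0.744, 0.668, -0.001, -0.001]
contact_force: [0.0, 0.5, -2.3]
opening: 0.0423
side [[297.90231513 209.3891946 ]
 [297.79927958 223.47076758]]
scene [[228.27379758 232.0550302 ]
 [229.709964   245.7331063 ]]
[ 0.65683218 -0.0576249   0.11220549]
```

View pics/c7.png

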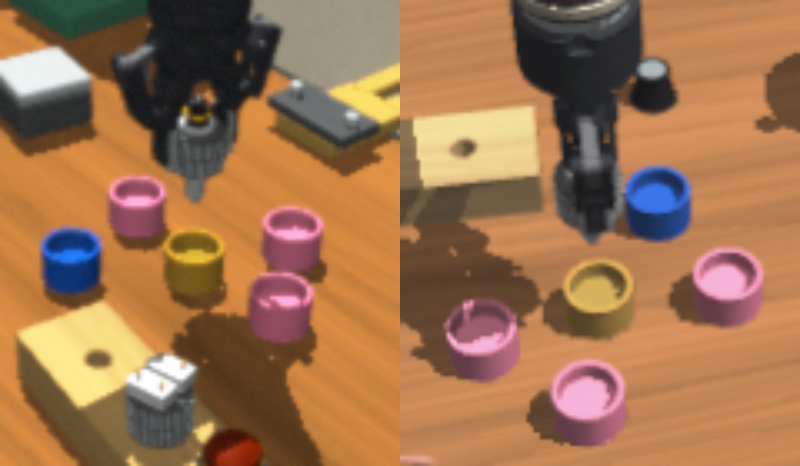

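View pics/w5.png

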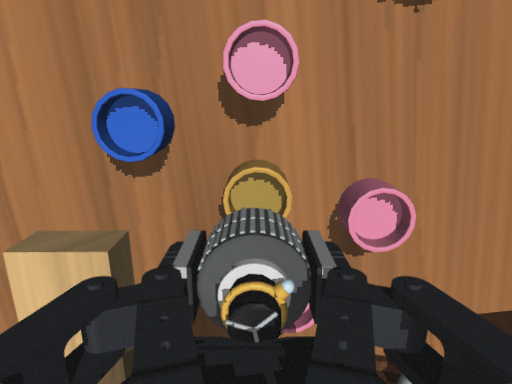

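The predicted foot pixel matches both views: side (298,209) and scene (228,232). I'll shift +2 mm in x and descend, slowing near the felt.

```bash
python3 -m pendant '[{"delta_pos":[0,0.18,0],"yaw":0,"fingers":-1},{"delta_pos":[0,0,2.7],"yaw":0,"fingers":-1},{"delta_pos":[0,0,2],"yaw":0,"fingers":-1},{"delta_pos":[0,0,0.8],"yaw":0,"fingers":-1},{"delta_pos":[0,0,0],"yaw":0,"fingers":-1},{"delta_pos":[0,0,0],"yaw":0,"fingers":-1}]';python3 -m pendant '[{"delta_pos":[0,0,0.2],"yaw":0,"fingers":-1},{"delta_pos":[0,0,0],"yaw":0,"fingers":-1}]';python3 -m pendant '[{"delta_pos":[0,0,0.15],"yaw":0,"fingers":-1},{"delta_pos":[0,0,0],"yaw":0,"fingers":-1}]'
```

```text
clock: 6.72
tcp_pos: [0.66, -0.0575, 0.0581]
orientation: [0.744, 0.668, 0.0, 0.001]
contact_force: [0.0, -0.5, -2.4]
opening: 0.0428
clock: 6.98
tcp_pos: [0.6595, -0.0574, 0.0555]
orientation: [0.744, 0.668, 0.0, 0.0]
contact_force: [0.5, -1.0, -2.0]
opening: 0.0422
clock: 7.22
tcp_pos: [0.6591, -0.0573, 0.0534]
orientation: [0.744, 0.668, -0.0, -0.0]
contact_force: [-0.6, -0.6, -2.8]
opening: 0.0423
```

```bash
python3 -m pendant '[{"delta_pos":[0,0,0.1],"yaw":0,"fingers":-1},{"delta_pos":[0,0,0],"yaw":0,"fingers":-1}]';python3 -m pendant '[{"delta_pos":[0,0,0.1],"yaw":0,"fingers":-1},{"delta_pos":[0,0,0],"yaw":0,"fingers":-1}]'
```

```text
clock: 7.48
tcp_pos: [0.6592, -0.0574, 0.0525]
orientation: [0.744, 0.668, -0.0, -0.0]
contact_force: [-1.6, -0.1, -2.4]
opening: 0.0424
clock: 7.72
tcp_pos: [0.6594, -0.0574, 0.0524]
orientation: [0.744, 0.668, -0.0, 0.0]
contact_force: [-3.0, -0.1, 3.3]
opening: 0.0426
```

Contact confirmed: Fz rose by 5.7 N with the foot at z≈0.018. I'll lift clear and carry the head to the nose.

```bash
python3 -m pendant '[{"delta_pos":[0,0,-2.2],"yaw":0,"fingers":-1},{"delta_pos":[0,0,-5],"yaw":0,"fingers":-1},{"delta_pos":[0,0,-4],"yaw":0,"fingers":-1},{"delta_pos":[4.5,-3,-1],"yaw":0,"fingers":-1},{"delta_pos":[4.5,-3,-1],"yaw":0,"fingers":-1},{"delta_pos":[4.5,-3,-1],"yaw":0,"fingers":-1},{"delta_pos":[4.5,-3,-1],"yaw":0,"fingers":-1},{"delta_pos":[4.5,-3,0],"yaw":0,"fingers":-1},{"delta_pos":[4.4,-3,0],"yaw":0,"fingers":-1},{"delta_pos":[0,0,0],"yaw":0,"fingers":-1},{"delta_pos":[0,0,0],"yaw":0,"fingers":-1},{"delta_pos":[0,0,0],"yaw":0,"fingers":-1}]'; python3 - <<'E'
from h import *
w,wi=snap('wrist','w6');a,ai=snap('side','s6');b,bi=snap('scene','v6')
t=r.observe()['tcp_pos'];f=t-[0,0,.0344]
for n,i in(('side',ai),('scene',bi),('wrist',wi)): print(n,proj(i,[f,[.509,.229,.129]]))
print(t)
cv2.imwrite('pics/c8.png',np.hstack([cv2.resize(a[110:220,150:250],(400,440),interpolation=2),cv2.resize(b[90:200,280:380],(400,440),interpolation=2)]))
E
```

```text
clock: 9.22
tcp_pos: [0.5097, 0.2284, 0.204]
orientation: [0.744, 0.668, 0.0, 0.0]
contact_force: [-1.0, -0.9, -2.9]
opening: 0.0421
side [[193.14623999 153.97407667]
 [194.25107654 166.61692018]]
scene [[330.69594452 140.67680813]
 [329.3129759  153.40660823]]
wrist [[252.66389516 224.03098613]
 [251.87007435 201.79893689]]
[0.50957252 0.22840092 0.2036256 ]
```

View pics/c8.png

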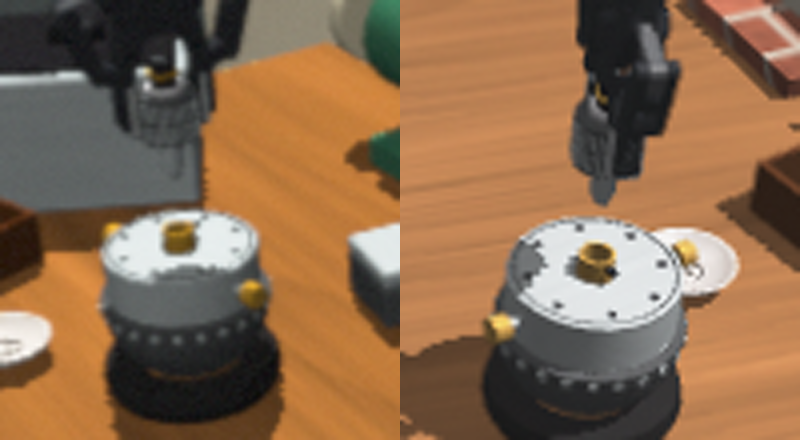

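View pics/w6.png

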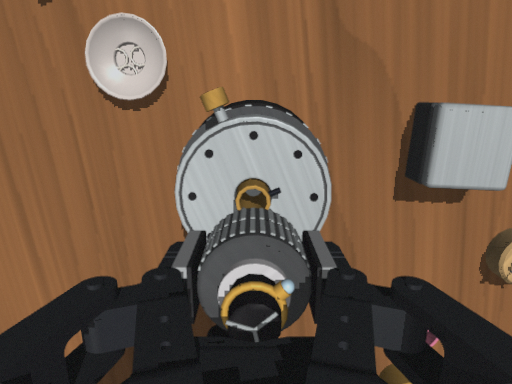

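View pics/v6.png

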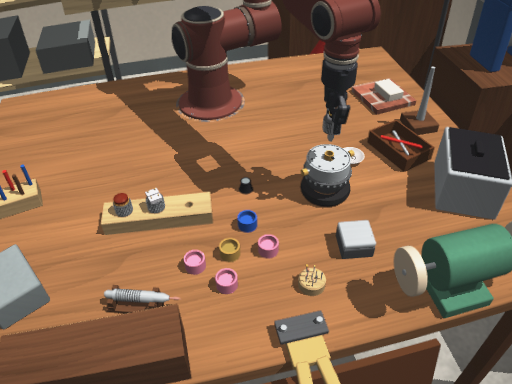

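Cup (230,249) and the bystanders are unchanged. I'll enlarge the foot and nose in all three views for the fine offset.

```bash
python3 - <<'E'
from h import *
w,wi=load('w6');a,ai=load('s6');b,bi=load('v6')
A=cv2.resize(a[145:180,175:215],(400,350),interpolation=2);B=cv2.resize(b[125:170,310:350],(400,450),interpolation=2);
W=cv2.resize(w[170:215,225:285],(400,300),interpolation=2)
o=np.zeros((600,800,3),np.uint8);o[:300,:400]=W;o[300:,:400]=cv2.resize(a[145:175,175:215],(400,300),interpolation=2);o[:450,400:]=B
cv2.imwrite('pics/c9.png',o)
E
```

```text
(no output)
```

View pics/c9.png

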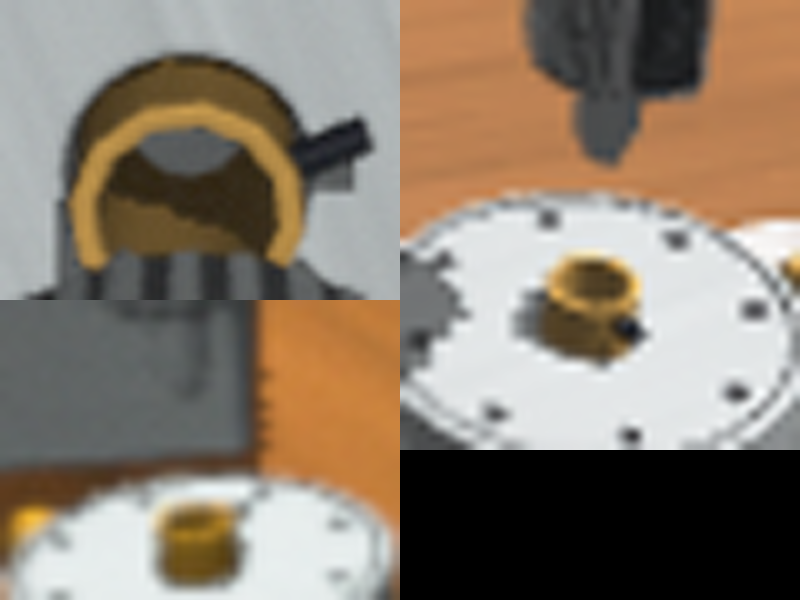

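The nose and foot agree within about 1 mm in all three views: wrist nose (253,202), side (194.7,166.7) and scene (329.4,153.2). I'll descend and check forces.

```bash
python3 -m pendant '[{"delta_pos":[0.05,0,2],"yaw":0,"fingers":-1},{"delta_pos":[0,0,1.7],"yaw":0,"fingers":-1},{"delta_pos":[0,0,0.5],"yaw":0,"fingers":-1},{"delta_pos":[0,0,0],"yaw":0,"fingers":-1},{"delta_pos":[0,0,0],"yaw":0,"fingers":-1}]';python3 -m pendant '[{"delta_pos":[0,0,0.3],"yaw":0,"fingers":-1},{"delta_pos":[0,0,0],"yaw":0,"fingers":-1}]';python3 -m pendant '[{"delta_pos":[0,0,0.3],"yaw":0,"fingers":-1},{"delta_pos":[0,0,0],"yaw":0,"fingers":-1}]';python3 -m pendant '[{"delta_pos":[0,0,0.3],"yaw":0,"fingers":-1},{"delta_pos":[0,0,0],"yaw":0,"fingers":-1}]'
```

```text
clock: 10.0
tcp_pos: [0.5095, 0.23, 0.1622]
orientation: [0.744, 0.668, 0.0, 0.0]
contact_force: [0.3, 0.6, -2.8]
opening: 0.0423
clock: 10.25
tcp_pos: [0.5091, 0.2299, 0.1586]
orientation: [0.744, 0.668, 0.0, 0.0]
contact_force: [0.0, -0.8, -2.6]
opening: 0.0425
clock: 10.5
tcp_pos: [0.5089, 0.2298, 0.1553]
orientation: [0.744, 0.668, -0.0, -0.0]
contact_force: [0.6, -1.1, -2.7]
opening: 0.0422
clock: 10.75
tcp_pos: [0.5088, 0.2297, 0.1521]
orientation: [0.744, 0.668, -0.0, -0.0]
contact_force: [0.4, -0.0, -1.8]
opening: 0.0422
```

```bash
python3 -m pendant '[{"delta_pos":[0,0,0.4],"yaw":0,"fingers":-1},{"delta_pos":[0,0,0.4],"yaw":0,"fingers":-1},{"delta_pos":[0,0,0],"yaw":0,"fingers":-1}]';python3 -m pendant '[{"delta_pos":[0,0,0.4],"yaw":0,"fingers":-1},{"delta_pos":[0,0,0.4],"yaw":0,"fingers":-1},{"delta_pos":[0,0,0],"yaw":0,"fingers":-1}]'
```

```text
clock: 11.12
tcp_pos: [0.5087, 0.2297, 0.1439]
orientation: [0.744, 0.668, -0.001, -0.0]
contact_force: [0.3, -0.3, -3.1]
opening: 0.0424
clock: 11.5
tcp_pos: [0.5087, 0.2297, 0.136]
orientation: [0.744, 0.668, -0.0, -0.0]
contact_force: [-0.3, 0.0, -2.7]
opening: 0.0423
```

```bash
python3 -m pendant '[{"delta_pos":[0,0,0.4],"yaw":0,"fingers":-1},{"delta_pos":[0,0,0.2],"yaw":0,"fingers":-1},{"delta_pos":[0,0,0],"yaw":0,"fingers":-1}]';python3 -m pendant '[{"delta_pos":[0,0,0.1],"yaw":0,"fingers":-1},{"delta_pos":[0,0,0],"yaw":0,"fingers":-1}]';python3 -m pendant '[{"delta_pos":[0,0,0.1],"yaw":0,"fingers":-1},{"delta_pos":[0,0,0],"yaw":0,"fingers":-1}]'
```

```text
clock: 11.88
tcp_pos: [0.5089, 0.2297, 0.1303]
orientation: [0.744, 0.668, -0.0, -0.0]
contact_force: [0.9, -0.3, -2.1]
opening: 0.0423
clock: 12.12
tcp_pos: [0.5091, 0.2298, 0.1296]
orientation: [0.744, 0.668, 0.0, -0.0]
contact_force: [-0.3, -0.8, -2.7]
opening: 0.0426
clock: 12.38
tcp_pos: [0.5092, 0.2299, 0.1288]
orientation: [0.744, 0.668, 0.0, 0.0]
contact_force: [0.0, -0.5, -1.6]
opening: 0.0425
```

```bash
python3 -m pendant '[{"delta_pos":[0,0,0.07],"yaw":0,"fingers":-1},{"delta_pos":[0,0,0],"yaw":0,"fingers":-1}]';python3 -m pendant '[{"delta_pos":[0,0,0.07],"yaw":0,"fingers":-1},{"delta_pos":[0,0,0],"yaw":0,"fingers":-1}]'
```

```text
clock: 12.62
tcp_pos: [0.5093, 0.2299, 0.1285]
orientation: [0.744, 0.668, 0.0, 0.0]
contact_force: [-0.9, -0.8, 2.1]
opening: 0.0426
clock: 12.88
tcp_pos: [0.5094, 0.2299, 0.1283]
orientation: [0.744, 0.668, 0.0, 0.0]
contact_force: [-3.4, -1.4, 5.8]
opening: 0.0424
```

The collar rides on the pin with a net push of about 8 N. I'll turn in small steps and watch for the drop.

```bash
python3 -c "
from plant import r
o=r.observe();print(o['joint_positions'].round(3),o['wrist_torque'].round(2))"; python3 -m pendant '[{"delta_pos":[0,0,0],"yaw":0.07,"fingers":-1},{"delta_pos":[0,0,0],"yaw":0.07,"fingers":-1},{"delta_pos":[0,0,0],"yaw":0,"fingers":-1}]';python3 -m pendant '[{"delta_pos":[0,0,0],"yaw":0.07,"fingers":-1},{"delta_pos":[0,0,0],"yaw":0.07,"fingers":-1},{"delta_pos":[0,0,0],"yaw":0,"fingers":-1}]'
```

```text
[ 0.291 -0.018  1.862 -0.     1.297  0.398] [-0.22  0.4   0.03]
clock: 13.25
tcp_pos: [0.5098, 0.2304, 0.1281]
orientation: [0.789, 0.615, 0.001, 0.0]
contact_force: [-0.7, 1.0, 4.0]
opening: 0.0424
clock: 13.62
tcp_pos: [0.5086, 0.2294, 0.1261]
orientation: [0.829, 0.559, -0.001, -0.0]
contact_force: [0.4, -0.8, -2.6]
opening: 0.0422
```

It dropped: z fell 2 mm and the upward force vanished. I'll push down gently and check the torque.

```bash
python3 -c "
from plant import r
o=r.observe();print(o['wrist_torque'].round(2))"; python3 -m pendant '[{"delta_pos":[0,0,0.15],"yaw":0,"fingers":-1},{"delta_pos":[0,0,0.1],"yaw":0,"fingers":-1},{"delta_pos":[0,0,0],"yaw":0,"fingers":-1}]'; python3 -c "
from plant import r
o=r.observe();print(o['wrist_torque'].round(2))";python3 -m pendant '[{"delta_pos":[0,0,0.1],"yaw":0,"fingers":-1},{"delta_pos":[0,0,0.1],"yaw":0,"fingers":-1},{"delta_pos":[0,0,0],"yaw":0,"fingers":-1}]'; python3 -c "
from plant import r
o=r.observe();print(o['wrist_torque'].round(2))"
```

```text
[-0.03 -0.05 -0.  ]
clock: 14.0
tcp_pos: [0.5089, 0.2297, 0.1244]
orientation: [0.83, 0.558, -0.0, -0.0]
contact_force: [-0.6, -0.6, -2.7]
opening: 0.0429
[ 0.02  0.02 -0.02]
clock: 14.38
tcp_pos: [0.5092, 0.23, 0.1234]
orientation: [0.83, 0.558, 0.0, 0.0]
contact_force: [-2.6, 0.4, 1.4]
opening: 0.0426
[0.02 0.39 0.02]
```

Net force is about 4 N at the height where the ejector should be met (TCP z≈0.1234). I'll continue to home.

```bash
python3 -m pendant '[{"delta_pos":[0,0,0.1],"yaw":0,"fingers":-1},{"delta_pos":[0,0,0.1],"yaw":0,"fingers":-1},{"delta_pos":[0,0,0],"yaw":0,"fingers":-1}]'; python3 -c "
from plant import r
o=r.observe();print(o['wrist_torque'].round(2))";python3 -m pendant '[{"delta_pos":[0,0,0.1],"yaw":0,"fingers":-1},{"delta_pos":[0,0,0.1],"yaw":0,"fingers":-1},{"delta_pos":[0,0,0],"yaw":0,"fingers":-1}]'; python3 -c "
from plant import r
o=r.observe();print(o['wrist_torque'].round(2))"
```

```text
clock: 14.75
tcp_pos: [0.5092, 0.2299, 0.121]
orientation: [0.83, 0.558, 0.0, 0.0]
contact_force: [-2.1, -0.5, 3.4]
opening: 0.0426
[ 0.    0.4  -0.02]
clock: 15.12
tcp_pos: [0.5092, 0.2299, 0.1189]
orientation: [0.83, 0.558, 0.0, 0.0]
contact_force: [-2.2, 0.7, 4.3]
opening: 0.0424
[-0.    0.39 -0.05]
```

```bash
python3 -m pendant '[{"delta_pos":[0,0,0.1],"yaw":0,"fingers":-1},{"delta_pos":[0,0,0.05],"yaw":0,"fingers":-1},{"delta_pos":[0,0,0],"yaw":0,"fingers":-1}]'; python3 -m pendant '[{"delta_pos":[0,0,0.1],"yaw":0,"fingers":-1},{"delta_pos":[0,0,0.05],"yaw":0,"fingers":-1},{"delta_pos":[0,0,0],"yaw":0,"fingers":-1}]'
```

```text
clock: 15.5
tcp_pos: [0.5092, 0.2299, 0.1174]
orientation: [0.83, 0.558, 0.0, 0.0]
contact_force: [-2.5, 0.8, 5.3]
opening: 0.0426
clock: 15.88
tcp_pos: [0.5093, 0.2299, 0.1174]
orientation: [0.83, 0.558, 0.0, 0.0]
contact_force: [-6.9, -1.3, 12.2]
opening: 0.0425
```

It stopped at z=0.1174, which is the computed home, and the force rose to about 15 N net. I'll hold and verify with pictures.

```bash
python3 -m pendant '[{"delta_pos":[0,0,0.03],"yaw":0,"fingers":-1},{"delta_pos":[0,0,0],"yaw":0,"fingers":-1},{"delta_pos":[0,0,0],"yaw":0,"fingers":-1},{"delta_pos":[0,0,0],"yaw":0,"fingers":-1}]'; python3 - <<'E'
from h import *
a,ai=snap('side','s9');b,bi=snap('scene','v9');w,_=snap('wrist','w9')
o=r.observe();print(o['tcp_pos'],o['contact_force'],o['wrist_torque'],o['opening'])
A=cv2.resize(a[120:200,160:240],(400,400),interpolation=2);B=cv2.resize(b[105:185,290:370],(400,400),interpolation=2)
cv2.imwrite('pics/c10.png',np.hstack([A,B]))
E
```

```text
clock: 16.38
tcp_pos: [0.5093, 0.2299, 0.1174]
orientation: [0.83, 0.558, 0.0, 0.0]
contact_force: [-7.1, -1.0, 13.9]
opening: 0.0426
[0.50929698 0.22993008 0.11734506] [-7.10542496 -1.76526538 13.29948931] [-0.18104861  1.12873234 -0.05001012] 0.04243397198088786
```

View pics/c10.png

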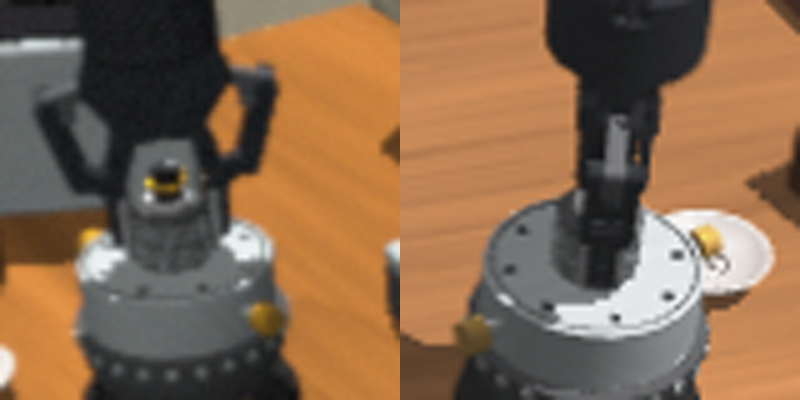

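View pics/v9.png

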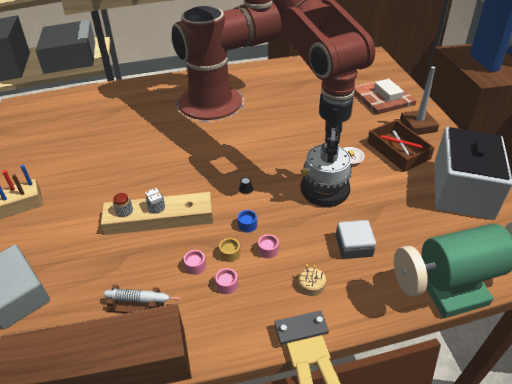

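The collar sits flat on the face around (330,155). The cup (230,249), the other heads and the rest of the bench are unchanged. Handing in while still pressing.

```bash
python3 -c "
from plant import workorder
print(workorder.finish_job())"
```

```text
the job is handed in; nothing more can be done
None
```

The ring head is fully home on the ball block, and I handed the job in at about 16.5 s with the arm still gripping and pressing it. No verdict was reported.

- **Dip:** the foot met the felt in the brass cup with about 6 N at the expected height (z = 18 mm).
- **Keyway:** I lowered the stem into the nose and the collar's rim rode the pin at about 8 N. It dropped over the pin within 0.28 rad of turn, without forcing.
- **Home:** the ejector was met where predicted. The head stopped at TCP z = 0.1174 m, which matches the calculated home height. I'm holding it there with about 16 N net.
- **Bench:** the last pictures show the collar flat on the turntable face. The cup, the other two heads and the remaining things look unmoved.

No check failed. Two readings were less clean:
- **Nose position:** the cameras disagreed by 2–3 mm on where the nose was, but the stem went in without contact.
- **Sideways force:** a force of about 7 N remains while pressing, with a wrist moment of about 1.1 N m. That is well inside the limits.

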